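# Box the finished glass cups by size

### The job

Pack the three plain glass cups, the ones without a handle, one to each of the three shallow cardboard gift-box bases: the small cup in the small box, the medium cup in the medium box, the large cup in the large box. Each must stand upright on the floor of its box; it is glass, so set it down gently, do not drop it or tip it over. Leave the mug with the handle, the vase and the paperweight standing where they are.

Things in the scene. Friction and masses are not known exactly. Their poses are not given: they have to be found in the camera images.
- cup_small: The small finished cup: plain straight-sided round cup of white opal glass without a handle, open at the top, outside diameter 38 mm, height 55 mm, wall 4 mm, about 60 g. Stands upright on the bench, loose. Origin: centre of its underside; z is its axis, pointing up to the open rim.
- cup_medium: The medium finished cup: plain straight-sided round cup of white opal glass without a handle, open at the top, outside diameter 50 mm, height 75 mm, wall 4 mm, about 110 g. Stands upright on the bench, loose. Origin: centre of its underside; z is its axis, pointing up to the open rim.
- cup_large: The large finished cup: plain straight-sided round cup of white opal glass without a handle, open at the top, outside diameter 62 mm, height 95 mm, wall 4 mm, about 180 g. Stands upright on the bench, loose. Origin: centre of its underside; z is its axis, pointing up to the open rim.
- box_small: The small gift-box base: square shallow open cardboard tray, outside 70 x 70 mm, inside 62 x 62 mm, 20 mm high, walls 4 mm, floor 4 mm thick. Fixed to the bench, it does not move. Origin: centre of its underside, at bench height; x and y run along its sides, z up.
- box_medium: The medium gift-box base: square shallow open cardboard tray, outside 82 x 82 mm, inside 74 x 74 mm, 20 mm high, walls 4 mm, floor 4 mm thick. Fixed to the bench, it does not move. Origin: centre of its underside, at bench height; x and y run along its sides, z up.
- box_large: The large gift-box base: square shallow open cardboard tray, outside 94 x 94 mm, inside 86 x 86 mm, 20 mm high, walls 4 mm, floor 4 mm thick. Fixed to the bench, it does not move. Origin: centre of its underside, at bench height; x and y run along its sides, z up.
- mug: Bystander, to be left alone: white opal glass mug with a side handle, body 58 mm in diameter, 82 mm high; the handle stands out towards its +y to 65 mm from its axis. Origin: centre of its underside, z up. Loose.
- vase: Bystander, to be left alone: white opal glass bud vase, round belly 64 mm in diameter, narrow neck, 120 mm high, the tallest thing among the glass. Origin: centre of its underside, z up. Loose.
- paperweight: Bystander, to be left alone: solid white opal glass dome, 64 mm in diameter, 42 mm high. Origin: centre of its flat underside, z up. Loose.
There are look-alikes about, which are no part of the job. What is shaped like the cup_small but blue or red is not meant.

How it is judged:
At the end, for the whole second after the job is handed in: Each plain cup is in the box of its size: centre within 18 mm of the box's, underside less than 8 mm above the box's underside (on the floor, not a wall), upright within 0.1 rad, at rest (0.02 m/s), released. Mug, vase and paperweight upright, within 20 mm of their start (horizontal distance between cup_small and box_small below 0.018 m and z of cup_small in the frame of box_small between 0 and 0.008 m and angle between each of cup_small, cup_medium, cup_large, mug, vase, paperweight's own z axis and vertical below 0.1 rad and linear speed of each of cup_small, cup_medium, cup_large below 0.02 m/s and horizontal distance between cup_medium and box_medium below 0.018 m and z of cup_medium in the frame of box_medium between 0 and 0.008 m and horizontal distance between cup_large and box_large below 0.018 m and z of cup_large in the frame of box_large between 0 and 0.008 m and distance of each of mug, vase, paperweight from where it was at the start of the episode below 0.02 m); the robot touches nothing.
It fails at once if a cup is tipped over (more than 0.7 rad from upright) (angle between any of cup_small, cup_medium, cup_large's own z axis and vertical above 0.7 rad).
It fails at once if a cup is dropped (falls free of the fingers faster than 0.7 m/s, a fall of about 25 mm) ((linear speed of cup_small above 0.7 m/s and contact force between the fingers and cup_small below 0.05 N) or (linear speed of cup_medium above 0.7 m/s and contact force between the fingers and cup_medium below 0.05 N) or (linear speed of cup_large above 0.7 m/s and contact force between the fingers and cup_large below 0.05 N)).
It fails at once if the mug, vase or paperweight is moved by more than 20 mm (distance of any of mug, vase, paperweight from where it was at the start of the episode above 0.02 m).
It also fails if it takes over 99 s, if anything falls off the work surface, if the arm or the gripper's body presses on something with over 40 N, if the wrist force passes 120 N, or if a joint passes its speed limit or range.

### The arm

A 6-joint arm with a two-finger parallel gripper is mounted at the origin on the work surface. World frame = base frame: x ahead of the robot, y to its left, z up, the work surface at z = 0. Lengths are in m, angles in rad, forces in N, time in s.
With the tool pointing down it reaches from about 0.3 to 0.875 m from the base axis. Payload 6.4 kg.
Tool frame: the origin (TCP) lies midway between the tips of the shut fingers; the grasp point (between the pads) lies 19 mm behind it; z points along the fingers, y is the direction in which the jaws open and shut (so a half turn about z gives the same grasp; the last joint's range is limited). The gripper opens to 85 mm and grips with 20 to 120 N. Pads are 22 mm wide; open, the fingers measure 114 mm over their backs; the gripper's body (76 mm by 85 mm) begins 54 mm behind the grasp point. The pads swing forward as they close: fully open they stand 13 mm farther back than shut.
Start: joints at [-1.395, 0.181, 1.607, -0, 1.354, -0.206], TCP at [0.214, -0.534, 0.231] pointing down, gripper open.
Joint ranges: [-2.99, 2.99], [-0.89, 2.07], [0.3, 2.58], [-1.14, 4.28], [0, 2.63], [-3.12, 3.12]. Speed limits (rad/s): [2.57, 2.57, 3.01, 3.14, 3.14, 3.14].

### API

Orientations are given as a unit quaternion [w, x, y, z].
In Python, from bench import ctrl gives the robot as it stands.
- The arm moves only by the tool apply_moves, never from a script. Its argument "plan" is a list of rows, each an object with "translation": the shift along the tool's x, y, z in m, a list of three; "angular": the turn, a rotation vector about the tool's x, y, z in rad, a list of three; "hand": the finger opening in m, from 0 to 0.0854. In form: [{"translation": [x, y, z], "angular": [rx, ry, rz], "hand": hand}, ...]. A call has 1 to 10 rows; each row shifts and turns the commanded pose from where the row before left it, along the tool's axes as they then stand; what a row does not reach is not made up. A row lasts 1/8 s, in which the tool goes at most 62.5 mm and 10.7 degrees, less where a joint would pass 70% of its speed; a pose out of reach is approached as far as the arm can. A call with a gripper value outside its range is refused whole. The fingers move at their own pace and stop on an object; the grip force is fixed at half the most. Time passes only in rows, so rows that do not move let the fingers close. It gives the time, the measured TCP pose, the force and the opening at its end, in the units of the state.
- ctrl.get_obs(): the state, without advancing time (a new reading comes with each control period).
- ctrl.camera(name): name is "scene" or "top"; returns a dict with "img" (480x640x3 uint8, red, green, blue), "K" (3x3 intrinsics, pixels), "eye" and "orientation" of the camera in the world. Camera axes: x right, y up, looking along -z (the intrinsics and any distortion apply to the point x, -y, -z); pixel columns grow to the right and rows downward; lengths in m; the calibration is good to about 2 mm. A picture is of the moment at which its call begins. There is no depth.
- ctrl.hand_in(): hands the job in, once; it reports no verdict.
The state is a dict: "time_s": time; "q": joint angles; "dq": joint speeds; "joint_efforts": joint torques, N m; "eef_pos": TCP position; "eef_rot": TCP orientation; "wrist_force": force on the tool from outside, world axes, zero at the start; "torque": the same for the moment, N m; "opening": opening from 0.0 (shut) to 1.0 (fully open).
Only numpy, scipy, OpenCV 4.12 (cv2) and the standard library are available. Lean on these libraries where they do the work, as an engineer would, in place of code of your own. Each camera call takes 0.05 s, during which the arm holds its last target.

## Working session

There is one attempt and no reset: what is moved stays moved. The work goes in short steps, Python scripts to look and compute and a tool call to move; the robot and the scene stay as the last step left them, time stands still between calls to the robot, and variables do not carry over. Pictures are saved under pics/ and viewed, and the job is handed in when it is done.

Besides the shell and the picture viewer there is one more tool, called after "Call:" by a JSON object that holds its "method" and its "body", one argument or row to a line. apply_moves: Moves the arm, as the interface text tells. Its arguments: {"type":"object","properties":{"plan":{"type":"array","items":{"type":"object","properties":{"translation":{"type":"array","items":{"type":"number"}},"angular":{"type":"array","items":{"type":"number"}},"hand":{"type":"number"}}}}},"required":["plan"]}

```bash
mkdir -p pics; ls
python3 - <<'E'
from bench import ctrl
import cv2, numpy as np
o=ctrl.get_obs(); print(o)
for n in("scene","top"):
    c=ctrl.camera(n); cv2.imwrite(f"pics/{n}0.png",c["img"][:,:,::-1]); print(n,c["K"],c["eye"],c["orientation"],[k for k in c])
E
```

```text
pics
{'time_s': 0.0, 'q': array([-1.39532057e+00,  1.81535795e-01,  1.60799008e+00,  5.51941253e-07,
        1.35380109e+00, -2.06327848e-01]), 'dq': array([ 0.00034862,  0.00038968, -0.00059587, -0.00078842, -0.00089842,
       -0.00128283]), 'joint_efforts': array([-3.54855647e-04, -4.44869435e+01, -3.51337874e+01, -4.34445365e-04,
        9.11877461e-03,  1.30589956e-05]), 'eef_pos': array([ 0.21414664, -0.5330493 ,  0.23039577]), 'eef_rot': array([-8.67043482e-04,  9.81833164e-01,  1.89744263e-01,  1.36455916e-05]), 'wrist_force': array([ 0.06958595, -0.17379191,  0.04046477]), 'torque': array([ 0.06020959, -0.04861547, -0.04234307]), 'opening': 1.000251743752942}
scene [[511.6431443    0.         315.75941367]
 [  0.         511.6431443  238.49885663]
 [  0.           0.           1.        ]] [ 1.04064782 -0.70049533  0.99208554] [0.88481729 0.34846782 0.11745328 0.28613506] ['img', 'K', 'eye', 'orientation']
top [[514.39390953   0.         322.0071913 ]
 [  0.         514.39390953 244.55462529]
 [  0.           0.           1.        ]] [0.42997039 0.00674657 1.19333162] [ 0.71155097  0.02481108 -0.02448402 -0.70176931] ['img', 'K', 'eye', 'orientation']
```

View pics/scene0.png

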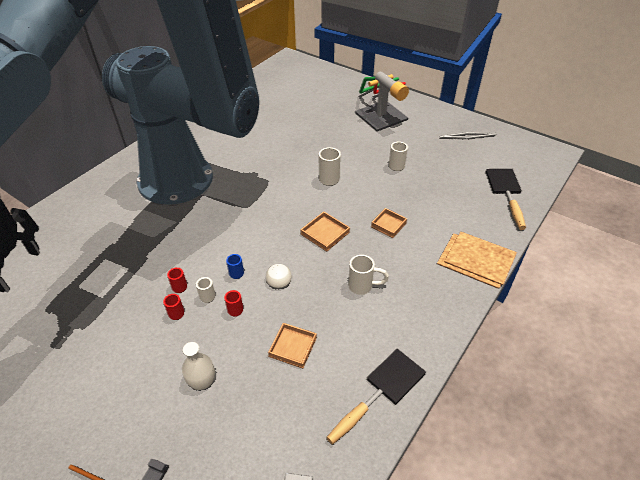

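View pics/top0.png

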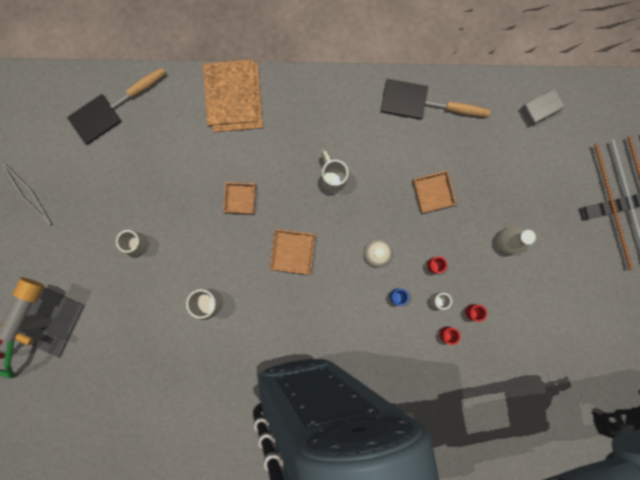

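The top view shows these things:
- White plain cups at about (443,301), (129,242) and (201,304).
- Blue cup at (400,297) and red cups at (437,265), (477,313) and (450,336).
- Boxes at (240,198), (435,193) and (293,252).
- Mug at (334,175), paperweight at (378,253) and vase at (515,240).

Next I'll measure them and look at enlarged crops.

```bash
cat > h.py <<'E'
import numpy as np, cv2
from scipy.spatial.transform import Rotation as R
def rot(c):
    w,x,y,z=c["orientation"]; return R.from_quat([x,y,z,w]).as_matrix()
def cast(c,u,v,h):
    K=c["K"]; d=np.array([(u-K[0,2])/K[0,0],-(v-K[1,2])/K[1,1],-1.0]); d=rot(c)@d
    e=np.array(c["eye"]); return e+d*(h-e[2])/d[2]
def proj(c,P):
    p=rot(c).T@(np.array(P)-c["eye"]); K=c["K"]
    return np.array([K[0,0]*p[0]/-p[2]+K[0,2],K[1,1]*-p[1]/-p[2]+K[1,2]])
E
python3 - <<'E'
from bench import ctrl
from h import *
c=ctrl.camera("top"); im=c["img"]; hsv=cv2.cvtColor(im,cv2.COLOR_RGB2HSV)
m=cv2.inRange(hsv,(5,80,70),(25,255,255)); m=cv2.morphologyEx(m,cv2.MORPH_CLOSE,np.ones((3,3)))
for k in cv2.findContours(m,cv2.RETR_EXTERNAL,2)[0]:
    if cv2.contourArea(k)>400:
        r=cv2.minAreaRect(k); pts=np.array([cast(c,*p,0.02)[:2] for p in cv2.boxPoints(r)])
        print("box",np.round(r[0]),np.round(r[1]),pts.mean(0).round(4),np.linalg.norm(np.diff(pts,axis=0),axis=1).round(3), np.degrees(np.arctan2(*(pts[1]-pts[0])[::-1])).round(1))
m=cv2.inRange(hsv,(0,0,135),(179,60,255))
cv2.imwrite("pics/m.png",m)
for k in cv2.findContours(m,cv2.RETR_EXTERNAL,2)[0]:
    if 80<cv2.contourArea(k)<3000: print("white",cv2.boundingRect(k),cv2.contourArea(k))
b=im[:,:,::-1]
t=[cv2.resize(b[v-40:v+40,u-40:u+40],(380,380),interpolation=cv2.INTER_CUBIC) for u,v in((201,304),(129,242))]
cv2.imwrite("pics/c1.png",np.hstack(t))
cv2.imwrite("pics/c2.png",cv2.resize(b[235:355,375:500],(750,580) if 0 else (600,576),interpolation=cv2.INTER_CUBIC))
E
```

```text
box [ 27. 290.] [27. 22.] [0.3996 0.676 ] [0.05  0.061 0.05 ] -20.4
box [292. 251.] [41. 42.] [0.4953 0.076 ] [0.095 0.095 0.095] -5.9
box [239. 198.] [31. 31.] [0.6174 0.1999] [0.072 0.072 0.072] -1.1
box [434. 191.] [36. 37.] [ 0.6382 -0.2489] [0.086 0.083 0.086] -75.1
box [146.  82.] [12. 43.] [0.8867 0.4253] [0.1   0.028 0.1  ] -54.4
box [232.  95.] [70. 56.] [0.8593 0.2223] [0.131 0.168 0.13 ] -84.7
white (0, 298, 24, 41) 169.0
white (435, 292, 19, 19) 250.5
white (185, 288, 31, 31) 706.0
white (366, 239, 25, 26) 459.0
white (517, 229, 20, 16) 201.0
white (115, 229, 24, 24) 429.0
white (321, 149, 29, 37) 623.5
white (612, 140, 18, 56) 114.5
white (527, 90, 37, 31) 594.5
white (174, 30, 20, 15) 103.0
```

View pics/c1.png

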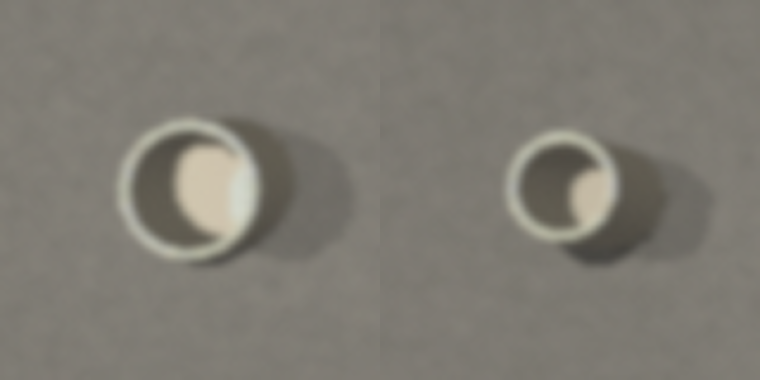

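View pics/c2.png

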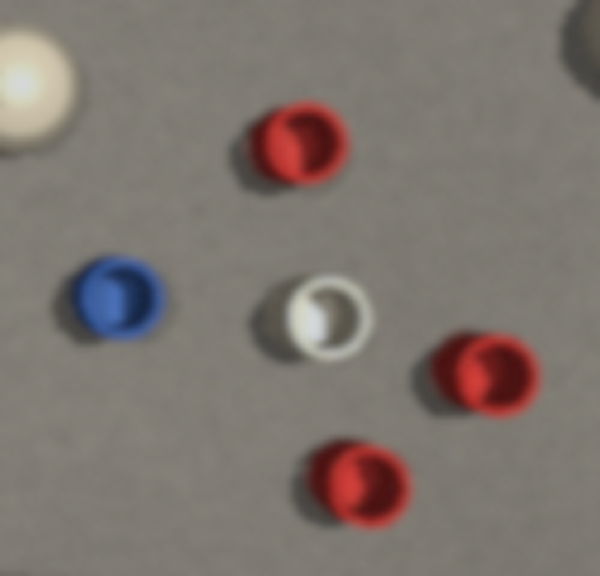

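View pics/m.png

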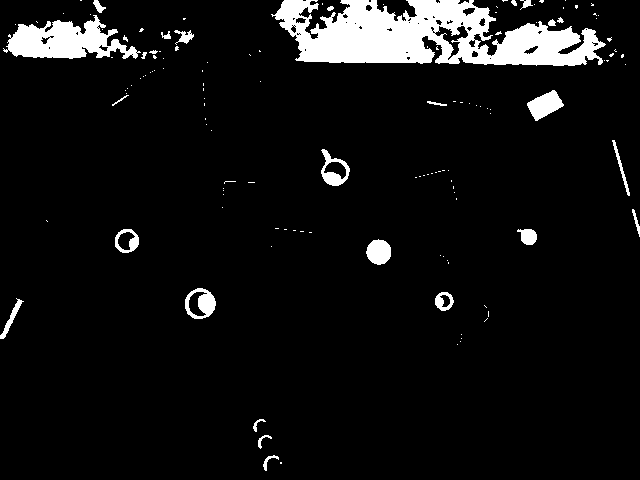

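In the crops, the rims of the large (200,303), medium (127,241) and small (444,301) cups stand out cleanly. The small-shaped candidates are white (444,301), blue (400,297) and red (437,265), (477,313), (450,336). Only the white one without a handle fits, and the crop confirms it. The mug at (334,172) has a handle, so it's ruled out.

```bash
cat >> h.py <<'E'
def whites(c,lo=135):
    hsv=cv2.cvtColor(c["img"],cv2.COLOR_RGB2HSV); m=cv2.inRange(hsv,(0,0,lo),(179,60,255))
    return [k for k in cv2.findContours(m,cv2.RETR_EXTERNAL,cv2.CHAIN_APPROX_NONE)[0] if 80<cv2.contourArea(k)<3000]
E
python3 - <<'E'
from bench import ctrl
from h import *
c=ctrl.camera("top"); s=ctrl.camera("scene")
P={}
for k in whites(c):
    x,y,w,h=cv2.boundingRect(k)
    for n,u,hh in(("S",444,.055),("M",127,.075),("L",200,.095),("mug",335,.082),("pw",378,.01),("vase",527,.12)):
        if abs(x+w/2-u)<8 and 130<y+h/2<340:
            (a,b),r=cv2.minEnclosingCircle(k); p=cast(c,a,b,hh)
            r=r*(c["eye"][2]-hh)/c["K"][0,0]
            e=cv2.fitEllipse(k); p2=cast(c,*e[0],hh); P[n]=p2
            print(n,p[:2].round(4),p2[:2].round(4),"r",r.round(4),"scene px",proj(s,p2).round(1))
hsv=cv2.cvtColor(c["img"],cv2.COLOR_RGB2HSV)
m=cv2.inRange(hsv,(0,130,50),(6,255,255))|cv2.inRange(hsv,(110,130,50),(179,255,255))
for k in cv2.findContours(m,cv2.RETR_EXTERNAL,2)[0]:
    if cv2.contourArea(k)>60:
        x,y,w,h=cv2.boundingRect(k); print("decoy",(x+w/2,y+h/2),cast(c,x+w/2,y+h/2,.03)[:2].round(3))
m=s["img"][:,:,::-1].copy()
for n,p in P.items():
    rr={"S":.019,"M":.025,"L":.031}.get(n)
    if rr:
      for z in(0,p[2]):
        for t in np.linspace(0,6.28,40):
            q=proj(s,[p[0]+rr*np.cos(t),p[1]+rr*np.sin(t),z]); cv2.circle(m,tuple(int(v) for v in np.round(q)),0,(0,0,255))
for n,x,y,hw,a in(("L",.4953,.076,.047,-5.9),("S",.6174,.1999,.035,-1.1),("M",.6382,-.2489,.041,15)):
    a=np.radians(a)
    for i,j in((1,1),(1,-1),(-1,1),(-1,-1)):
        q=proj(s,[x+hw*(i*np.cos(a)-j*np.sin(a)),y+hw*(i*np.sin(a)+j*np.cos(a)),.02]); cv2.circle(m,tuple(int(v) for v in np.round(q)),0,(255,0,0),-1)
f=lambda u,v:cv2.resize(m[v-40:v+40,u-40:u+40],(260,260),interpolation=cv2.INTER_NEAREST)
cv2.imwrite("pics/chk.png",np.vstack([np.hstack([f(329,165),f(398,155),f(205,290)]),np.hstack([f(325,230),f(390,222),f(292,345)])]))
E
```

```text
S [ 0.3886 -0.2624] [ 0.389  -0.2618] r 0.021 scene px [203.5 283.2]
L [0.3777 0.2663] [0.378 0.266] r 0.0334 scene px [329.9 153.7]
pw [ 0.4984 -0.1218] [ 0.4983 -0.1223] r 0.029 scene px [279.  278.6]
vase [ 0.5309 -0.4202] [ 0.5288 -0.4225] r 0.0224 scene px [191.1 348.4]
M [0.5112 0.4351] [0.511  0.4345] r 0.027 scene px [399.6 146.5]
mug [ 0.6802 -0.0117] [ 0.6731 -0.0155] r 0.0426 scene px [364.5 264.2]
decoy (450.0, 336.0) [ 0.31  -0.282]
decoy (476.0, 313.5) [ 0.361 -0.34 ]
decoy (399.5, 297.0) [ 0.395 -0.168]
decoy (437.0, 265.0) [ 0.468 -0.253]
```

View pics/chk.png

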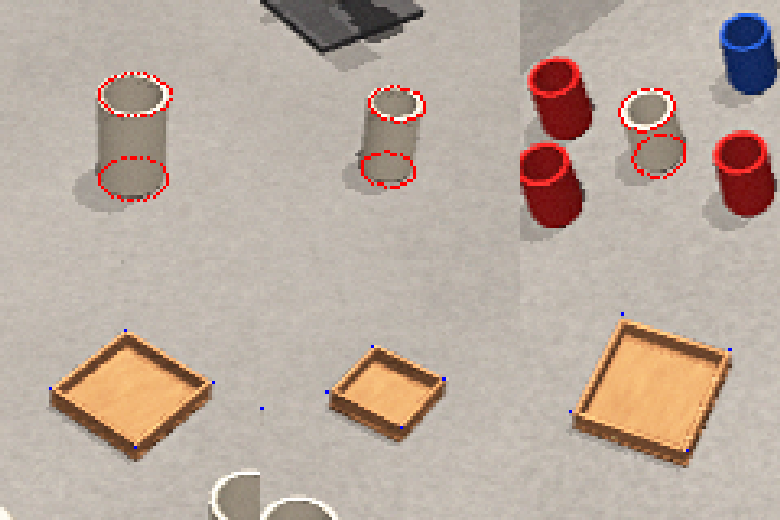

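The cup positions reproject into the scene view to within about 2 px, and the box corners do too. I'll start with the small cup and set the jaw direction to pass between the look-alikes.

```bash
cat >> h.py <<'E'
def plan(o,xyz,jaw=None):
    w,x,y,z=o["eef_rot"]; M=R.from_quat([x,y,z,w]).as_matrix()
    t=M.T@(np.array(xyz)-o["eef_pos"]); ja=np.degrees(np.arctan2(M[1,1],M[0,1]))
    print("shift",t.round(4),"jaw now",ja.round(1),"tilt z",M[:,2].round(3),end=" ")
    if jaw is not None:
        d=(jaw-ja+90)%180-90; print("rz",round(-np.radians(d),3))
    else: print()
E
python3 - <<'E'
from bench import ctrl
from h import *
o=ctrl.get_obs(); plan(o,[.389,-.262,.231],-47)
E
```

```text
shift [ 0.2633 -0.1867  0.    ] jaw now -68.1 tilt z [-0.     0.001 -1.   ] rz -0.369
```

Call:
{"method": "apply_moves", "body": {
  "plan": [
    {"translation": [0.044,-0.0311,0],"angular": [0,0,0],"hand": 0.057},
    {"translation": [0.044,-0.0311,0],"angular": [0,0,0],"hand": 0.057},
    {"translation": [0.044,-0.0311,0],"angular": [0,0,0],"hand": 0.057},
    {"translation": [0.044,-0.0311,0],"angular": [0,0,0],"hand": 0.057},
    {"translation": [0.044,-0.0311,0],"angular": [0,0,0],"hand": 0.057},
    {"translation": [0.0433,-0.0311,0],"angular": [0,0,0],"hand": 0.057},
    {"translation": [0,0,0],"angular": [0,0,-0.123],"hand": 0.057},
    {"translation": [0,0,0],"angular": [0,0,-0.123],"hand": 0.057},
    {"translation": [0,0,0],"angular": [0,0,-0.123],"hand": 0.057},
    {"translation": [0,0,0],"angular": [0,0,0],"hand": 0.057}
  ]
}}

```text
time_s: 1.5
eef_pos: [0.3891, -0.2622, 0.2313]
eef_rot: [-0.0, 0.931, 0.366, -0.0]
wrist_force: [0.9, 0.0, -0.3]
opening: 0.667
```

Run:
```python
from bench import ctrl
from h import *
o=ctrl.get_obs(); print(o["time_s"],o["eef_pos"],o["opening"],o["wrist_force"]);plan(o,[.389,-.262,.026],-47)
cv2.imwrite("pics/s1.png",ctrl.camera("scene")["img"][:,:,::-1])
```

```text
1.5 [ 0.38907115 -0.26220479  0.23125859] 0.6666542060377956 [ 0.92875853  0.01816264 -0.26600137]
shift [ 1.000e-04 -2.000e-04  2.053e-01] jaw now -47.0 tilt z [-0.  0. -1.] rz -0.001
```

View pics/s1.png

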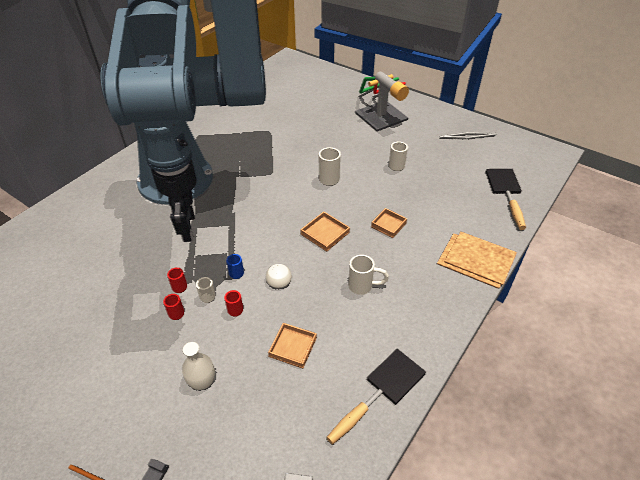

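The view shows the gripper over the white cup, with its tips at about (187,235) and the cup at (205,290), and the jaw line clear of the look-alikes. I'll descend in steps.

Call:
{"method": "apply_moves", "body": {
  "plan": [
    {"translation": [0,0,0.035],"angular": [0,0,0],"hand": 0.057},
    {"translation": [0,0,0.035],"angular": [0,0,0],"hand": 0.057},
    {"translation": [0,0,0.035],"angular": [0,0,0],"hand": 0.057},
    {"translation": [0,0,0.035],"angular": [0,0,0],"hand": 0.057},
    {"translation": [0,0,0],"angular": [0,0,0],"hand": 0.057}
  ]
}}

```text
time_s: 2.17
eef_pos: [0.3874, -0.2606, 0.089]
eef_rot: [-0.003, 0.931, 0.366, -0.001]
wrist_force: [0.2, 0.3, 0.1]
opening: 0.66
```

Run:
```python
from bench import ctrl
from h import *
i=ctrl.camera("scene")["img"][:,:,::-1]
cv2.imwrite("pics/s2.png",cv2.resize(i[200:330,140:270],(580,580),interpolation=cv2.INTER_CUBIC))
```

```text
(no output)
```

View pics/s2.png

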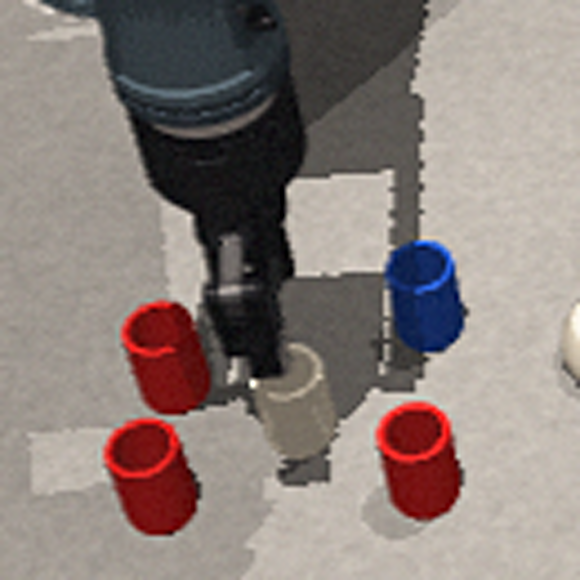

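The fingers straddle the white cup (crop about (295,400)) and are well clear of the others. Next I'll descend and grip.

Call:
{"method": "apply_moves", "body": {
  "plan": [
    {"translation": [0,0,0.015],"angular": [0,0,0],"hand": 0.057},
    {"translation": [0,0,0.015],"angular": [0,0,0],"hand": 0.057},
    {"translation": [0,0,0.015],"angular": [0,0,0],"hand": 0.057},
    {"translation": [0,0,0.01],"angular": [0,0,0],"hand": 0.057},
    {"translation": [0,0,0.01],"angular": [0,0,0],"hand": 0.057},
    {"translation": [0,0,0],"angular": [0,0,0],"hand": 0.057},
    {"translation": [0,0,0],"angular": [0,0,0],"hand": 0.03},
    {"translation": [0,0,0],"angular": [0,0,0],"hand": 0.03},
    {"translation": [0,0,0],"angular": [0,0,0],"hand": 0.03},
    {"translation": [0,0,0],"angular": [0,0,0],"hand": 0.03}
  ]
}}

```text
time_s: 3.48
eef_pos: [0.3896, -0.2628, 0.0269]
eef_rot: [0.001, 0.93, 0.367, 0.0]
wrist_force: [-0.1, -0.3, 4.5]
opening: 0.432
```

It gripped at an opening of 0.432 (about 37 mm). Now I'll lift and check.

Call:
{"method": "apply_moves", "body": {
  "plan": [
    {"translation": [0,0,0],"angular": [0,0,0],"hand": 0.03},
    {"translation": [0,0,-0.01],"angular": [0,0,0],"hand": 0.03},
    {"translation": [0,0,-0.02],"angular": [0,0,0],"hand": 0.03},
    {"translation": [0,0,-0.03],"angular": [0,0,0],"hand": 0.03},
    {"translation": [0,0,-0.04],"angular": [0,0,0],"hand": 0.03},
    {"translation": [0,0,-0.04],"angular": [0,0,0],"hand": 0.03},
    {"translation": [0,0,-0.03],"angular": [0,0,0],"hand": 0.03},
    {"translation": [0,0,0],"angular": [0,0,0],"hand": 0.03},
    {"translation": [0,0,0],"angular": [0,0,0],"hand": 0.03}
  ]
}}

```text
time_s: 4.6
eef_pos: [0.3885, -0.2617, 0.1954]
eef_rot: [-0.001, 0.93, 0.367, -0.0]
wrist_force: [0.0, 0.2, -0.9]
opening: 0.438
```

Run:
```python
from bench import ctrl
from h import *
i=ctrl.camera("scene")["img"][:,:,::-1]
cv2.imwrite("pics/s3.png",cv2.resize(i[180:330,130:280],(580,580),interpolation=cv2.INTER_CUBIC))
o=ctrl.get_obs(); print(o["eef_pos"],o["opening"],o["wrist_force"]);plan(o,[.618,.200,.196],0)
```

```text
[ 0.38832367 -0.26151916  0.19490717] 0.4381445258316453 [ 0.47342017  0.70429018 -0.67807618]
shift [ 0.4828 -0.1808 -0.0006] jaw now -47.0 tilt z [-0.002  0.002 -1.   ] rz -0.82
```

View pics/s3.png

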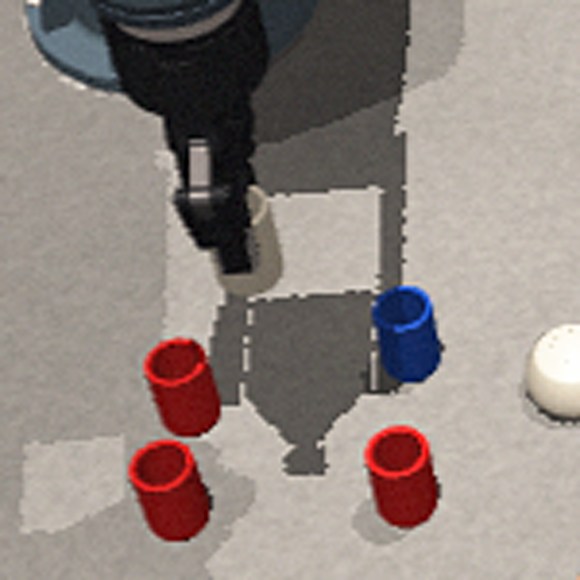

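The small cup is held upright off the bench (crop (255,245)). I'll carry it to the small box.

Call:
{"method": "apply_moves", "body": {
  "plan": [
    {"translation": [0.02,-0.0075,0],"angular": [0,0,0],"hand": 0.03},
    {"translation": [0.048,-0.018,0],"angular": [0,0,0],"hand": 0.03},
    {"translation": [0.05,-0.0187,0],"angular": [0,0,0],"hand": 0.03},
    {"translation": [0.05,-0.0187,0],"angular": [0,0,0],"hand": 0.03},
    {"translation": [0.05,-0.0187,0],"angular": [0,0,0],"hand": 0.03},
    {"translation": [0.05,-0.0187,0],"angular": [0,0,0],"hand": 0.03},
    {"translation": [0.05,-0.0187,0],"angular": [0,0,0],"hand": 0.03},
    {"translation": [0.05,-0.0187,0],"angular": [0,0,0],"hand": 0.03},
    {"translation": [0.05,-0.0187,0],"angular": [0,0,0],"hand": 0.03},
    {"translation": [0.035,-0.0135,0],"angular": [0,0,0],"hand": 0.03}
  ]
}}

```text
time_s: 5.9
eef_pos: [0.6039, 0.1731, 0.1939]
eef_rot: [-0.001, 0.93, 0.367, -0.002]
wrist_force: [0.7, -0.6, -0.4]
opening: 0.437
```

Call:
{"method": "apply_moves", "body": {
  "plan": [
    {"translation": [0.025,-0.009,0],"angular": [0,0,0],"hand": 0.03},
    {"translation": [0,0,0],"angular": [0,0,0],"hand": 0.03},
    {"translation": [0,0,0],"angular": [0,0,0],"hand": 0.03}
  ]
}}

```text
time_s: 6.28
eef_pos: [0.6155, 0.1939, 0.1947]
eef_rot: [-0.0, 0.93, 0.367, -0.001]
wrist_force: [-0.4, -0.3, 0.0]
opening: 0.429
```

Run:
```python
from bench import ctrl
from h import *
o=ctrl.get_obs(); print(o["eef_pos"],o["opening"],o["wrist_force"]);plan(o,[.618,.200,.032],0)
cv2.imwrite("pics/s4.png",ctrl.camera("scene")["img"][:,:,::-1])
```

```text
[0.61549975 0.19393843 0.19465171] 0.4292354133270714 [-0.35500167 -0.26780082  0.02971825]
shift [ 0.0064 -0.0025  0.1626] jaw now -47.0 tilt z [-0.003 -0.001 -1.   ] rz -0.82
```

View pics/s4.png

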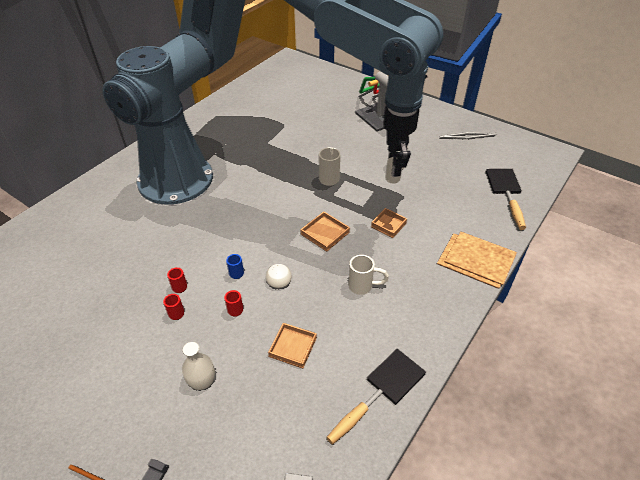

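Call:
{"method": "apply_moves", "body": {
  "plan": [
    {"translation": [0.0064,-0.0025,0.02],"angular": [0,0,0],"hand": 0.03},
    {"translation": [0,0,0.03],"angular": [0,0,0],"hand": 0.03},
    {"translation": [0,0,0.03],"angular": [0,0,0],"hand": 0.03},
    {"translation": [0,0,0.03],"angular": [0,0,0],"hand": 0.03},
    {"translation": [0,0,0.02],"angular": [0,0,0],"hand": 0.03},
    {"translation": [0,0,0.015],"angular": [0,0,0],"hand": 0.03},
    {"translation": [0,0,0],"angular": [0,0,0],"hand": 0.03},
    {"translation": [0,0,0],"angular": [0,0,0],"hand": 0.03}
  ]
}}

```text
time_s: 7.32
eef_pos: [0.6204, 0.2009, 0.0524]
eef_rot: [0.0, 0.93, 0.367, 0.001]
wrist_force: [-0.0, 0.2, -1.3]
opening: 0.437
```

Run:
```python
from bench import ctrl
from h import *
i=ctrl.camera("scene")["img"][:,:,::-1]
cv2.imwrite("pics/s5.png",cv2.resize(i[150:270,330:450],(580,580),interpolation=cv2.INTER_CUBIC))
o=ctrl.get_obs(); print(o["eef_pos"],o["opening"],o["wrist_force"]);plan(o,[.618,.200,.031],0)
```

```text
[0.62052276 0.2009146  0.0526404 ] 0.43362736310228067 [ 0.4184574  -0.82882045 -0.70314265]
shift [-0.0025 -0.0011  0.0216] jaw now -47.0 tilt z [ 0.002  0.    -1.   ] rz -0.82
```

View pics/s5.png

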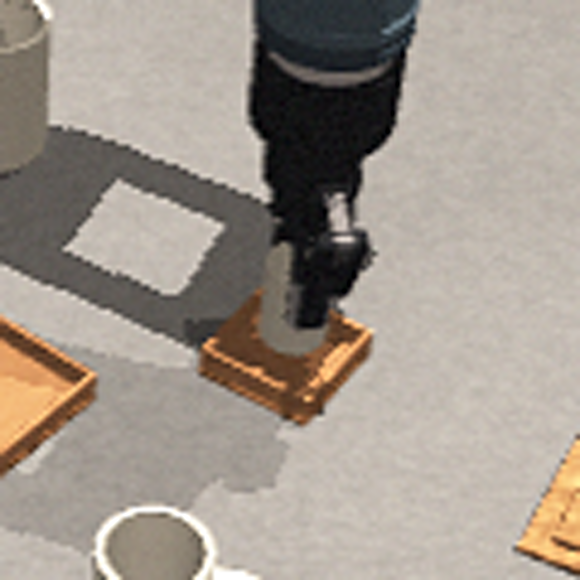

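The small cup is upright over the middle of the small box (crop base (290,350)). I'll lower it the last 21 mm slowly and watch the force.

Call:
{"method": "apply_moves", "body": {
  "plan": [
    {"translation": [-0.002,-0.001,0.006],"angular": [0,0,0],"hand": 0.03},
    {"translation": [0,0,0.005],"angular": [0,0,0],"hand": 0.03},
    {"translation": [0,0,0.004],"angular": [0,0,0],"hand": 0.03},
    {"translation": [0,0,0.002],"angular": [0,0,0],"hand": 0.03},
    {"translation": [0,0,0.001],"angular": [0,0,0],"hand": 0.03},
    {"translation": [0,0,0],"angular": [0,0,0],"hand": 0.03}
  ]
}}

```text
time_s: 8.12
eef_pos: [0.6174, 0.2001, 0.0333]
eef_rot: [-0.0, 0.93, 0.367, -0.0]
wrist_force: [0.6, 0.0, -0.4]
opening: 0.439
```

Call:
{"method": "apply_moves", "body": {
  "plan": [
    {"translation": [0,0,0.001],"angular": [0,0,0],"hand": 0.03},
    {"translation": [0,0,0.001],"angular": [0,0,0],"hand": 0.03},
    {"translation": [0,0,0],"angular": [0,0,0],"hand": 0.03}
  ]
}}

```text
time_s: 8.5
eef_pos: [0.6173, 0.2001, 0.0312]
eef_rot: [-0.0, 0.93, 0.367, -0.0]
wrist_force: [-0.7, 0.2, -0.4]
opening: 0.437
```

Call:
{"method": "apply_moves", "body": {
  "plan": [
    {"translation": [0,0,0.001],"angular": [0,0,0],"hand": 0.03},
    {"translation": [0,0,0],"angular": [0,0,0],"hand": 0.03}
  ]
}}

```text
time_s: 8.75
eef_pos: [0.6175, 0.2002, 0.031]
eef_rot: [0.0, 0.93, 0.367, 0.0]
wrist_force: [-2.5, -0.6, 4.8]
opening: 0.432
```

Contact at 4.8 N, so the cup is on the floor. I'll release it slowly and back off.

Call:
{"method": "apply_moves", "body": {
  "plan": [
    {"translation": [0,0,0],"angular": [0,0,0],"hand": 0.042},
    {"translation": [0,0,0],"angular": [0,0,0],"hand": 0.05},
    {"translation": [0,0,0],"angular": [0,0,0],"hand": 0.057},
    {"translation": [0,0,0],"angular": [0,0,0],"hand": 0.06},
    {"translation": [0,0,-0.01],"angular": [0,0,0],"hand": 0.06},
    {"translation": [0,0,-0.02],"angular": [0,0,0],"hand": 0.06},
    {"translation": [0,0,-0.04],"angular": [0,0,0],"hand": 0.06},
    {"translation": [0,0,-0.05],"angular": [0,0,0],"hand": 0.07},
    {"translation": [0,0,-0.05],"angular": [0,0,0],"hand": 0.07},
    {"translation": [0,0,0],"angular": [0,0,0],"hand": 0.07}
  ]
}}

```text
time_s: 10.0
eef_pos: [0.6209, 0.2007, 0.2084]
eef_rot: [0.002, 0.93, 0.367, 0.006]
wrist_force: [-0.7, 0.2, 0.1]
opening: 0.821
```

Run:
```python
from bench import ctrl
from h import *
i=ctrl.camera("scene")["img"][:,:,::-1]
cv2.imwrite("pics/s6.png",cv2.resize(i[110:270,320:480],(580,580),interpolation=cv2.INTER_CUBIC))
o=ctrl.get_obs(); print(o["eef_pos"],o["opening"],o["wrist_force"]);plan(o,[.511,.4345,.201],-47)
```

```text
[0.61922628 0.20042763 0.20496361] 0.8193447321660751 [0.49649043 0.10705955 0.36726876]
shift [ 0.0806 -0.245   0.0034] jaw now -47.0 tilt z [ 0.007  0.001 -1.   ] rz 0.0
```

View pics/s6.png

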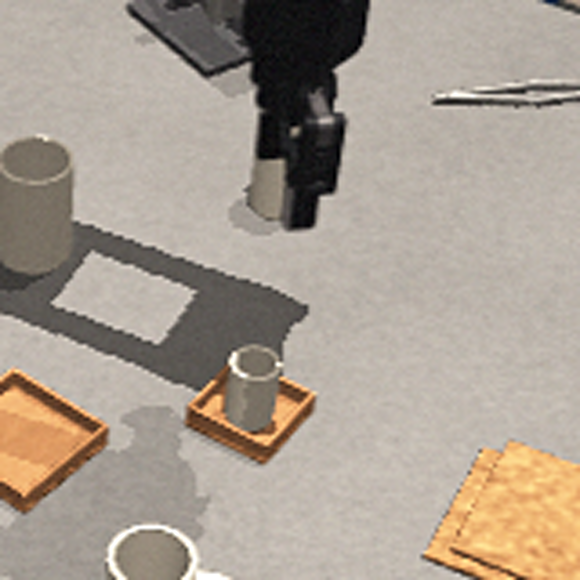

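The small cup stands upright in the middle of its box (crop (252,390)). Next is the medium cup.

Call:
{"method": "apply_moves", "body": {
  "plan": [
    {"translation": [0.01,-0.03,0],"angular": [0,0,0],"hand": 0.07},
    {"translation": [0.015,-0.045,0],"angular": [0,0,0],"hand": 0.07},
    {"translation": [0.015,-0.045,0],"angular": [0,0,0],"hand": 0.07},
    {"translation": [0.015,-0.045,0],"angular": [0,0,0],"hand": 0.07},
    {"translation": [0.015,-0.045,0],"angular": [0,0,0],"hand": 0.07},
    {"translation": [0.0106,-0.035,0],"angular": [0,0,0],"hand": 0.07},
    {"translation": [0,0,0],"angular": [0,0,0],"hand": 0.07},
    {"translation": [0,0,0],"angular": [0,0,0],"hand": 0.07}
  ]
}}

```text
time_s: 11.05
eef_pos: [0.5088, 0.4335, 0.1994]
eef_rot: [0.0, 0.93, 0.367, -0.001]
wrist_force: [0.3, -0.2, -0.8]
opening: 0.819
```

Run:
```python
from bench import ctrl
from h import *
o=ctrl.get_obs(); print(o["eef_pos"],o["opening"],o["wrist_force"]);plan(o,[.511,.4345,.042],-47)
```

```text
[0.50883338 0.43353956 0.19942495] 0.8185319751070318 [ 0.29709029 -0.15017881 -0.8493671 ]
shift [0.0025 0.0008 0.1574] jaw now -47.0 tilt z [-0.001 -0.001 -1.   ] rz 0.001
```

Call:
{"method": "apply_moves", "body": {
  "plan": [
    {"translation": [0.0022,0.0008,0.03],"angular": [0,0,0],"hand": 0.07},
    {"translation": [0,0,0.035],"angular": [0,0,0],"hand": 0.07},
    {"translation": [0,0,0.025],"angular": [0,0,0],"hand": 0.07},
    {"translation": [0,0,0],"angular": [0,0,0],"hand": 0.07}
  ]
}}

```text
time_s: 11.55
eef_pos: [0.5104, 0.4326, 0.1074]
eef_rot: [0.001, 0.931, 0.366, -0.003]
wrist_force: [-0.6, -0.7, -1.0]
opening: 0.818
```

Run:
```python
from bench import ctrl
from h import *
i=ctrl.camera("scene")["img"][:,:,::-1]; j=ctrl.camera("top")["img"][:,:,::-1]
f=lambda a,v,u:cv2.resize(a[v-50:v+50,u-50:u+50],(390,390),interpolation=cv2.INTER_CUBIC)
cv2.imwrite("pics/s7.png",np.hstack([f(i,150,398),f(j,242,129)]))
o=ctrl.get_obs(); print(o["eef_pos"],o["opening"],o["wrist_force"]);plan(o,[.511,.4345,.042],-47)
```

```text
[0.51219839 0.43438102 0.11095452] 0.8196980441358285 [ 0.67565123 -0.35042155  0.50974675]
shift [-0.0008 -0.0009  0.069 ] jaw now -47.1 tilt z [ 0.  0. -1.] rz -0.001
```

View pics/s7.png

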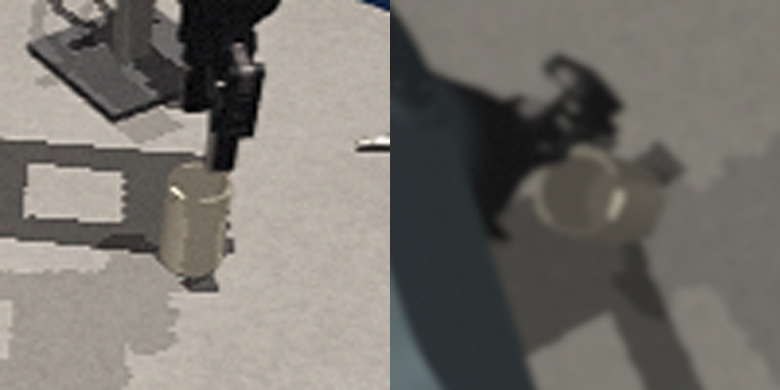

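Run:
```python
from bench import ctrl
from h import *
i=ctrl.camera("scene"); j=ctrl.camera("top"); o=ctrl.get_obs()
w,x,y,z=o["eef_rot"]; M=R.from_quat([x,y,z,w]).as_matrix()
print(M.round(3))
for n,p in(("cup rim",[.511,.4345,.075]),("tcp",o["eef_pos"]),("f+",o["eef_pos"]+M@[0,.036,-.006]),("f-",o["eef_pos"]+M@[0,-.036,-.006]),("f+back",o["eef_pos"]+M@[0,.05,-.03]),("f-back",o["eef_pos"]+M@[0,-.05,-.03])):
    print(n,((proj(i,p)-[348,100])*3.9).round(),((proj(j,p)-[79,192])*3.9+[390,0]).round())
```

```text
[[ 0.732  0.682  0.002]
 [ 0.682 -0.732  0.001]
 [ 0.003  0.001 -1.   ]]
cup rim [201. 181.] [575. 189.]
tcp [209. 141.] [547. 181.]
f+ [222. 163.] [594. 135.]
f- [199. 106.] [492. 225.]
f+back [230. 147.] [597. 113.]
f-back [198.  68.] [453. 240.]
```

The projection agrees: the front fingertip is expected at crop (222,163) and seen there, and the rim is expected at (201,181) and seen there. I'll descend and grip.

Call:
{"method": "apply_moves", "body": {
  "plan": [
    {"translation": [0,0,0.02],"angular": [0,0,0],"hand": 0.07},
    {"translation": [0,0,0.015],"angular": [0,0,0],"hand": 0.07},
    {"translation": [0,0,0.015],"angular": [0,0,0],"hand": 0.07},
    {"translation": [0,0,0.01],"angular": [0,0,0],"hand": 0.07},
    {"translation": [0,0,0.008],"angular": [0,0,0],"hand": 0.07},
    {"translation": [0,0,0],"angular": [0,0,0],"hand": 0.07},
    {"translation": [0,0,0],"angular": [0,0,0],"hand": 0.042},
    {"translation": [0,0,0],"angular": [0,0,0],"hand": 0.042},
    {"translation": [0,0,0],"angular": [0,0,0],"hand": 0.042},
    {"translation": [0,0,0],"angular": [0,0,0],"hand": 0.042}
  ]
}}

```text
time_s: 13.0
eef_pos: [0.512, 0.4356, 0.0433]
eef_rot: [-0.0, 0.93, 0.367, 0.001]
wrist_force: [-0.2, 0.9, 4.9]
opening: 0.569
```

Call:
{"method": "apply_moves", "body": {
  "plan": [
    {"translation": [0,0,0],"angular": [0,0,0],"hand": 0.042}
  ]
}}

```text
time_s: 13.12
eef_pos: [0.512, 0.4356, 0.0433]
eef_rot: [-0.0, 0.93, 0.367, 0.001]
wrist_force: [-0.2, 0.2, 5.5]
opening: 0.567
```

Call:
{"method": "apply_moves", "body": {
  "plan": [
    {"translation": [0,0,-0.01],"angular": [0,0,0],"hand": 0.042},
    {"translation": [0,0,-0.02],"angular": [0,0,0],"hand": 0.042},
    {"translation": [0,0,-0.03],"angular": [0,0,0],"hand": 0.042},
    {"translation": [0,0,-0.04],"angular": [0,0,0],"hand": 0.042},
    {"translation": [0,0,-0.04],"angular": [0,0,0],"hand": 0.042},
    {"translation": [0,0,-0.03],"angular": [0,0,0],"hand": 0.042},
    {"translation": [0,0,0],"angular": [0,0,0],"hand": 0.042},
    {"translation": [0,0,0],"angular": [0,0,0],"hand": 0.042}
  ]
}}

```text
time_s: 14.12
eef_pos: [0.5107, 0.4348, 0.2116]
eef_rot: [0.0, 0.93, 0.367, -0.001]
wrist_force: [-0.7, -0.2, -1.6]
opening: 0.57
```

Run:
```python
from bench import ctrl
from h import *
i=ctrl.camera("scene")["img"][:,:,::-1]
cv2.imwrite("pics/s8.png",cv2.resize(i[80:200,340:460],(480,480),interpolation=cv2.INTER_CUBIC))
o=ctrl.get_obs(); print(o["eef_pos"],o["opening"],o["wrist_force"]);plan(o,[.639,-.250,.212],0)
```

```text
[0.51039764 0.43460507 0.21071798] 0.5679418597305252 [ 0.35276166 -0.24036628 -1.29138576]
shift [-0.373   0.5883 -0.0006] jaw now -47.0 tilt z [-0.002 -0.001 -1.   ] rz -0.82
```

View pics/s8.png

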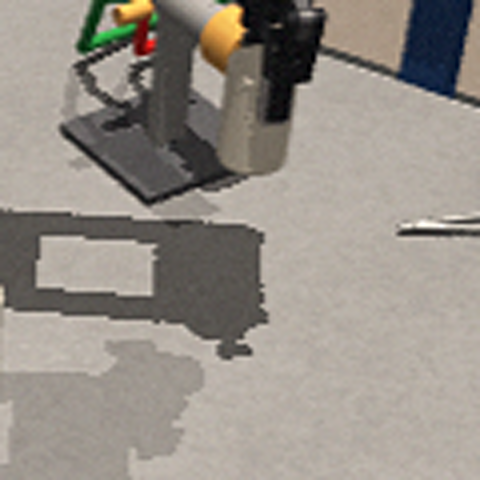

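The medium cup is held upright (crop (255,120)). I'll carry it to the medium box.

Call:
{"method": "apply_moves", "body": {
  "plan": [
    {"translation": [-0.015,0.0237,0],"angular": [0,0,0],"hand": 0.042},
    {"translation": [-0.028,0.0442,0],"angular": [0,0,0],"hand": 0.042},
    {"translation": [-0.03,0.0473,0],"angular": [0,0,0],"hand": 0.042},
    {"translation": [-0.03,0.0473,0],"angular": [0,0,0],"hand": 0.042},
    {"translation": [-0.03,0.0473,0],"angular": [0,0,0],"hand": 0.042},
    {"translation": [-0.03,0.0473,0],"angular": [0,0,0],"hand": 0.042},
    {"translation": [-0.03,0.0473,0],"angular": [0,0,0],"hand": 0.042},
    {"translation": [-0.03,0.0473,0],"angular": [0,0,0],"hand": 0.042},
    {"translation": [-0.03,0.0473,0],"angular": [0,0,0],"hand": 0.042},
    {"translation": [-0.03,0.0473,0],"angular": [0,0,0],"hand": 0.042}
  ]
}}

```text
time_s: 15.42
eef_pos: [0.608, -0.0857, 0.2104]
eef_rot: [-0.001, 0.93, 0.367, -0.001]
wrist_force: [0.6, 0.5, -1.1]
opening: 0.571
```

Call:
{"method": "apply_moves", "body": {
  "plan": [
    {"translation": [-0.03,0.0473,0],"angular": [0,0,0],"hand": 0.042},
    {"translation": [-0.03,0.0473,0],"angular": [0,0,0],"hand": 0.042},
    {"translation": [-0.02,0.0315,0],"angular": [0,0,0],"hand": 0.042},
    {"translation": [-0.01,0.016,0],"angular": [0,0,0],"hand": 0.042},
    {"translation": [0,0,0],"angular": [0,0,0],"hand": 0.042},
    {"translation": [0,0,0],"angular": [0,0,0],"hand": 0.042},
    {"translation": [0,0,0],"angular": [0,0,0],"hand": 0.042}
  ]
}}

```text
time_s: 16.3
eef_pos: [0.6401, -0.2477, 0.2124]
eef_rot: [-0.0, 0.93, 0.368, 0.0]
wrist_force: [-0.1, -0.2, -0.8]
opening: 0.569
```

Run:
```python
from bench import ctrl
from h import *
o=ctrl.get_obs(); print(o["eef_pos"],o["opening"],o["wrist_force"]);plan(o,[.639,-.250,.048],0)
```

```text
[ 0.64008856 -0.24773517  0.21240232] 0.5688024604813299 [-0.14508502 -0.17196145 -0.8381451 ]
shift [-0.0024  0.001   0.1644] jaw now -46.9 tilt z [-0.  0. -1.] rz -0.818
```

Call:
{"method": "apply_moves", "body": {
  "plan": [
    {"translation": [-0.0024,0.001,0.02],"angular": [0,0,0],"hand": 0.042},
    {"translation": [0,0,0.03],"angular": [0,0,0],"hand": 0.042},
    {"translation": [0,0,0.035],"angular": [0,0,0],"hand": 0.042},
    {"translation": [0,0,0.03],"angular": [0,0,0],"hand": 0.042},
    {"translation": [0,0,0.02],"angular": [0,0,0],"hand": 0.042},
    {"translation": [0,0,0.008],"angular": [0,0,0],"hand": 0.042},
    {"translation": [0,0,0],"angular": [0,0,0],"hand": 0.042},
    {"translation": [0,0,0],"angular": [0,0,0],"hand": 0.042}
  ]
}}

```text
time_s: 17.3
eef_pos: [0.6398, -0.2524, 0.0708]
eef_rot: [0.001, 0.93, 0.367, 0.001]
wrist_force: [0.5, 0.2, -0.6]
opening: 0.571
```

Run:
```python
from bench import ctrl
from h import *
i=ctrl.camera("scene")["img"][:,:,::-1]
cv2.imwrite("pics/s9.png",cv2.resize(i[270:390,230:350],(480,480),interpolation=cv2.INTER_CUBIC))
o=ctrl.get_obs(); print(o["eef_pos"],o["opening"],o["wrist_force"]);plan(o,[.639,-.250,.047],0)
```

```text
[ 0.63984795 -0.25241406  0.07088467] 0.5669354654909602 [ 0.28262192 -0.9360137  -0.50607722]
shift [ 0.001  -0.0024  0.0239] jaw now -47.0 tilt z [ 0.002 -0.001 -1.   ] rz -0.82
```

View pics/s9.png

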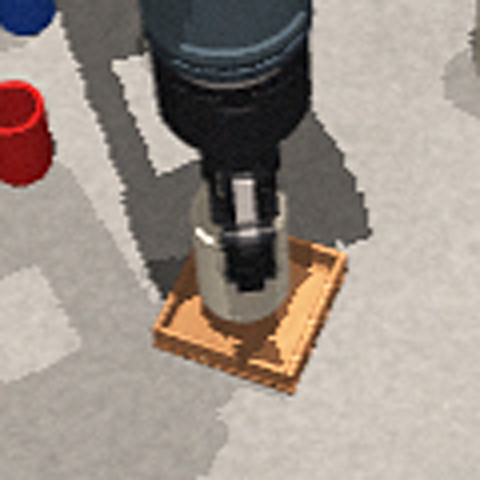

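The medium cup is upright and over the medium box (crop base (243,305)). I'll lower it slowly.

Call:
{"method": "apply_moves", "body": {
  "plan": [
    {"translation": [0.001,-0.002,0.007],"angular": [0,0,0],"hand": 0.042},
    {"translation": [0,0,0.006],"angular": [0,0,0],"hand": 0.042},
    {"translation": [0,0,0.005],"angular": [0,0,0],"hand": 0.042},
    {"translation": [0,0,0.002],"angular": [0,0,0],"hand": 0.042},
    {"translation": [0,0,0.001],"angular": [0,0,0],"hand": 0.042},
    {"translation": [0,0,0.001],"angular": [0,0,0],"hand": 0.042},
    {"translation": [0,0,0],"angular": [0,0,0],"hand": 0.042}
  ]
}}

```text
time_s: 18.23
eef_pos: [0.6384, -0.2499, 0.0475]
eef_rot: [0.0, 0.93, 0.367, 0.0]
wrist_force: [-0.7, 0.1, -0.6]
opening: 0.572
```

Call:
{"method": "apply_moves", "body": {
  "plan": [
    {"translation": [0,0,0.001],"angular": [0,0,0],"hand": 0.042},
    {"translation": [0,0,0],"angular": [0,0,0],"hand": 0.042}
  ]
}}

```text
time_s: 18.48
eef_pos: [0.6386, -0.2498, 0.0473]
eef_rot: [0.0, 0.93, 0.367, 0.0]
wrist_force: [-1.8, 1.3, 5.2]
opening: 0.571
```

Contact at 5.2 N with z at 0.0473, as expected. I'll release it.

Call:
{"method": "apply_moves", "body": {
  "plan": [
    {"translation": [0,0,0],"angular": [0,0,0],"hand": 0.053},
    {"translation": [0,0,0],"angular": [0,0,0],"hand": 0.06},
    {"translation": [0,0,0],"angular": [0,0,0],"hand": 0.067},
    {"translation": [0,0,0],"angular": [0,0,0],"hand": 0.07},
    {"translation": [0,0,-0.01],"angular": [0,0,0],"hand": 0.07},
    {"translation": [0,0,-0.02],"angular": [0,0,0],"hand": 0.07},
    {"translation": [0,0,-0.04],"angular": [0,0,0],"hand": 0.07},
    {"translation": [0,0,-0.05],"angular": [0,0,0],"hand": 0.0854},
    {"translation": [0,0,-0.05],"angular": [0,0,0],"hand": 0.0854},
    {"translation": [0,0,0],"angular": [0,0,0],"hand": 0.0854}
  ]
}}

```text
time_s: 19.73
eef_pos: [0.6414, -0.2515, 0.225]
eef_rot: [0.005, 0.93, 0.367, 0.004]
wrist_force: [0.7, -0.2, 0.1]
opening: 0.997
```

Run:
```python
from bench import ctrl
from h import *
i=ctrl.camera("scene")["img"][:,:,::-1]
cv2.imwrite("pics/s10.png",i)
o=ctrl.get_obs(); print(o["eef_pos"],o["opening"],o["wrist_force"]);plan(o,[.378,.266,.217],-47)
```

```text
[ 0.6399722  -0.25066229  0.22144628] 1.0015553808472033 [-0.36834175 -0.26683119 -1.40803784]
shift [ 0.161  -0.5565  0.0006] jaw now -47.0 tilt z [ 0.007 -0.004 -1.   ] rz 0.0
```

View pics/s10.png

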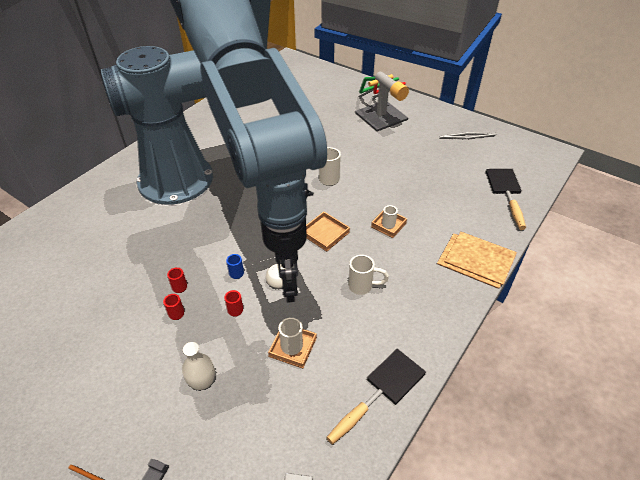

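The medium cup stands in its box at (291,338) and the small cup in its box at (390,217). Next is the large cup.

Call:
{"method": "apply_moves", "body": {
  "plan": [
    {"translation": [0.0075,-0.026,0],"angular": [0,0,0],"hand": 0.0854},
    {"translation": [0.014,-0.0485,0],"angular": [0,0,0],"hand": 0.0854},
    {"translation": [0.015,-0.052,0],"angular": [0,0,0],"hand": 0.0854},
    {"translation": [0.015,-0.052,0],"angular": [0,0,0],"hand": 0.0854},
    {"translation": [0.015,-0.052,0],"angular": [0,0,0],"hand": 0.0854},
    {"translation": [0.015,-0.052,0],"angular": [0,0,0],"hand": 0.0854},
    {"translation": [0.015,-0.052,0],"angular": [0,0,0],"hand": 0.0854},
    {"translation": [0.015,-0.052,0],"angular": [0,0,0],"hand": 0.0854},
    {"translation": [0.015,-0.052,0],"angular": [0,0,0],"hand": 0.0854},
    {"translation": [0.015,-0.052,0],"angular": [0,0,0],"hand": 0.0854}
  ]
}}

```text
time_s: 21.02
eef_pos: [0.4055, 0.2066, 0.2159]
eef_rot: [-0.0, 0.93, 0.366, -0.0]
wrist_force: [0.9, 0.2, 0.4]
opening: 1.001
```

Call:
{"method": "apply_moves", "body": {
  "plan": [
    {"translation": [0.012,-0.042,0],"angular": [0,0,0],"hand": 0.0854},
    {"translation": [0.0075,-0.024,0],"angular": [0,0,0],"hand": 0.0854},
    {"translation": [0,0,0],"angular": [0,0,0],"hand": 0.0854},
    {"translation": [0,0,0],"angular": [0,0,0],"hand": 0.0854},
    {"translation": [0,0,0],"angular": [0,0,0],"hand": 0.0854}
  ]
}}

```text
time_s: 21.65
eef_pos: [0.3767, 0.2661, 0.2161]
eef_rot: [0.0, 0.931, 0.366, -0.0]
wrist_force: [0.4, -1.0, -0.4]
opening: 0.999
```

Run:
```python
from bench import ctrl
from h import *
o=ctrl.get_obs(); print(o["q"].round(2),o["eef_pos"],o["opening"],o["wrist_force"]);plan(o,[.378,.266,.058],-47)
```

```text
[ 0.36 -0.07  1.9  -0.    1.31  1.18] [0.37671961 0.26608875 0.21612621] 0.9986795938199131 [ 0.44517623 -0.98765008 -0.38961552]
shift [0.0009 0.0009 0.1581] jaw now -47.1 tilt z [-0. -0. -1.] rz -0.001
```

Call:
{"method": "apply_moves", "body": {
  "plan": [
    {"translation": [0.0009,0.0009,0.03],"angular": [0,0,0],"hand": 0.0854},
    {"translation": [0,0,0.035],"angular": [0,0,0],"hand": 0.0854},
    {"translation": [0,0,0.023],"angular": [0,0,0],"hand": 0.0854},
    {"translation": [0,0,0],"angular": [0,0,0],"hand": 0.0854},
    {"translation": [0,0,0],"angular": [0,0,0],"hand": 0.0854}
  ]
}}

```text
time_s: 22.28
eef_pos: [0.3785, 0.2668, 0.1292]
eef_rot: [0.0, 0.931, 0.366, 0.001]
wrist_force: [-0.0, 0.7, 0.4]
opening: 1.004
```

Run:
```python
from bench import ctrl
from h import *
c=ctrl.camera("scene");i=c["img"][:,:,::-1]
cv2.imwrite("pics/s11.png",cv2.resize(i[100:220,270:390],(480,480),interpolation=cv2.INTER_CUBIC))
o=ctrl.get_obs(); print(o["eef_pos"],o["opening"],o["wrist_force"]);plan(o,[.378,.266,.058],-47)
w,x,y,z=o["eef_rot"]; M=R.from_quat([x,y,z,w]).as_matrix()
for p in([.378,.266,.095],o["eef_pos"]+M@[0,.043,-.013]): print(((proj(c,p)-[270,100])*4).round())
```

```text
[0.3787226  0.26695884 0.12953734] 1.0012932814597626 [0.22230633 0.00578183 0.3587944 ]
shift [-0.0013  0.0002  0.0715] jaw now -47.0 tilt z [ 0.002  0.001 -1.   ] rz -0.0
[240. 215.]
[251. 197.]
```

View pics/s11.png

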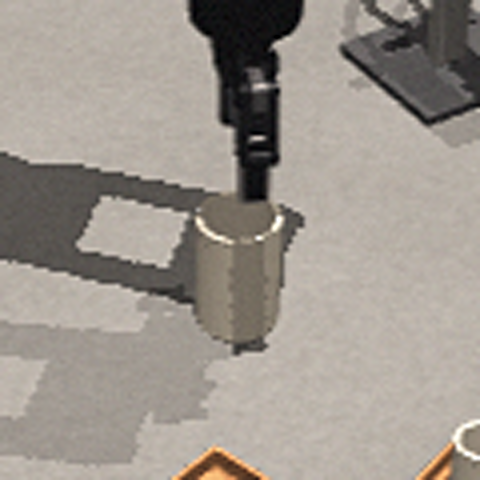

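The fingertip (254,197) and rim (240,217) in the crop match the prediction. I'll descend and grip.

Call:
{"method": "apply_moves", "body": {
  "plan": [
    {"translation": [-0.0008,0,0.02],"angular": [0,0,0],"hand": 0.0854},
    {"translation": [0,0,0.015],"angular": [0,0,0],"hand": 0.0854},
    {"translation": [0,0,0.015],"angular": [0,0,0],"hand": 0.0854},
    {"translation": [0,0,0.012],"angular": [0,0,0],"hand": 0.0854},
    {"translation": [0,0,0.008],"angular": [0,0,0],"hand": 0.0854},
    {"translation": [0,0,0],"angular": [0,0,0],"hand": 0.0854},
    {"translation": [0,0,0],"angular": [0,0,0],"hand": 0.054},
    {"translation": [0,0,0],"angular": [0,0,0],"hand": 0.054},
    {"translation": [0,0,0],"angular": [0,0,0],"hand": 0.054},
    {"translation": [0,0,0],"angular": [0,0,0],"hand": 0.054}
  ]
}}

```text
time_s: 23.58
eef_pos: [0.3779, 0.2668, 0.0593]
eef_rot: [-0.0, 0.93, 0.367, 0.001]
wrist_force: [-0.8, 0.6, 5.5]
opening: 0.71
```

Call:
{"method": "apply_moves", "body": {
  "plan": [
    {"translation": [0,0,0],"angular": [0,0,0],"hand": 0.054},
    {"translation": [0,0,0],"angular": [0,0,0],"hand": 0.054}
  ]
}}

```text
time_s: 23.82
eef_pos: [0.3779, 0.2668, 0.0593]
eef_rot: [-0.0, 0.93, 0.367, 0.001]
wrist_force: [-0.8, -0.3, 6.3]
opening: 0.716
```

Call:
{"method": "apply_moves", "body": {
  "plan": [
    {"translation": [0,0,-0.01],"angular": [0,0,0],"hand": 0.054},
    {"translation": [0,0,-0.02],"angular": [0,0,0],"hand": 0.054},
    {"translation": [0,0,-0.03],"angular": [0,0,0],"hand": 0.054},
    {"translation": [0,0,-0.03],"angular": [0,0,0],"hand": 0.054},
    {"translation": [0,0,-0.02],"angular": [0,0,0],"hand": 0.054},
    {"translation": [0,0,0],"angular": [0,0,0],"hand": 0.054},
    {"translation": [0,0,0],"angular": [0,0,0],"hand": 0.054}
  ]
}}

```text
time_s: 24.7
eef_pos: [0.3763, 0.2661, 0.1674]
eef_rot: [-0.0, 0.93, 0.367, -0.001]
wrist_force: [-0.7, 0.9, -1.4]
opening: 0.715
```

Run:
```python
from bench import ctrl
from h import *
c=ctrl.camera("scene");i=c["img"][:,:,::-1]
cv2.imwrite("pics/s12.png",cv2.resize(i[80:220,270:410],(480,480),interpolation=cv2.INTER_CUBIC))
o=ctrl.get_obs(); print(o["eef_pos"],o["opening"],o["wrist_force"]);plan(o,[.4955,.076,.169],-47)
```

```text
[0.37615346 0.2660401  0.16714941] 0.7125416034691455 [-0.27502355  0.75032339 -2.88872483]
shift [-0.0424  0.2204 -0.0019] jaw now -47.0 tilt z [-0.002 -0.001 -1.   ] rz 0.0
```

View pics/s12.png

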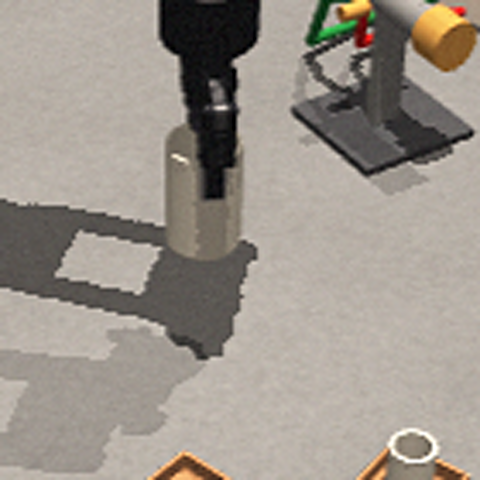

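The large cup is held upright (crop (205,195)). I'll carry it to the large box.

Call:
{"method": "apply_moves", "body": {
  "plan": [
    {"translation": [-0.004,0.02,0],"angular": [0,0,0],"hand": 0.054},
    {"translation": [-0.008,0.04,0],"angular": [0,0,0],"hand": 0.054},
    {"translation": [-0.008,0.045,0],"angular": [0,0,0],"hand": 0.054},
    {"translation": [-0.008,0.045,0],"angular": [0,0,0],"hand": 0.054},
    {"translation": [-0.008,0.04,0],"angular": [0,0,0],"hand": 0.054},
    {"translation": [-0.0055,0.0304,0],"angular": [0,0,0],"hand": 0.054},
    {"translation": [0,0,0],"angular": [0,0,0],"hand": 0.054},
    {"translation": [0,0,0],"angular": [0,0,0],"hand": 0.054},
    {"translation": [0,0,0],"angular": [0,0,0],"hand": 0.054}
  ]
}}

```text
time_s: 25.88
eef_pos: [0.4962, 0.0778, 0.1678]
eef_rot: [-0.0, 0.93, 0.367, -0.0]
wrist_force: [-0.4, 0.5, -1.7]
opening: 0.713
```

Run:
```python
from bench import ctrl
from h import *
o=ctrl.get_obs(); print(o["eef_pos"],o["opening"],o["wrist_force"]);plan(o,[.4955,.076,.063],-47)
```

```text
[0.49622274 0.07777901 0.16775807] 0.7129936749480383 [-0.43909714  0.4933907  -1.6578139 ]
shift [-0.0017  0.0009  0.1048] jaw now -46.9 tilt z [-0.001  0.    -1.   ] rz 0.001
```

Call:
{"method": "apply_moves", "body": {
  "plan": [
    {"translation": [-0.0015,0.0008,0.015],"angular": [0,0,0],"hand": 0.054},
    {"translation": [0,0,0.025],"angular": [0,0,0],"hand": 0.054},
    {"translation": [0,0,0.025],"angular": [0,0,0],"hand": 0.054},
    {"translation": [0,0,0.015],"angular": [0,0,0],"hand": 0.054},
    {"translation": [0,0,0],"angular": [0,0,0],"hand": 0.054},
    {"translation": [0,0,0],"angular": [0,0,0],"hand": 0.054}
  ]
}}

```text
time_s: 26.62
eef_pos: [0.4971, 0.0754, 0.0889]
eef_rot: [0.0, 0.93, 0.367, 0.001]
wrist_force: [0.2, -0.2, -2.1]
opening: 0.715
```

Run:
```python
from bench import ctrl
from h import *
c=ctrl.camera("scene");i=c["img"][:,:,::-1]
cv2.imwrite("pics/s13.png",cv2.resize(i[150:270,265:385],(480,480),interpolation=cv2.INTER_CUBIC))
o=ctrl.get_obs(); print(o["eef_pos"],o["opening"],o["wrist_force"]);plan(o,[.4955,.076,.063],-47)
```

```text
[0.49734403 0.07531087 0.08922215] 0.7121592537926814 [ 0.1564598  -0.9591923  -1.30562879]
shift [-0.0009 -0.0018  0.0262] jaw now -47.0 tilt z [ 0.002 -0.    -1.   ] rz 0.0
```

View pics/s13.png

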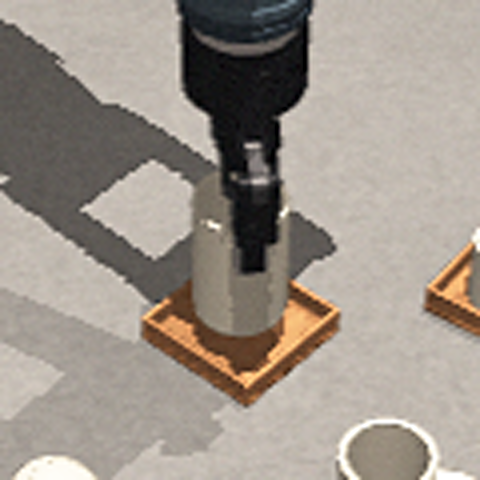

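The cup is upright and centred over the large box (crop (240,320)). I'll lower it.

Call:
{"method": "apply_moves", "body": {
  "plan": [
    {"translation": [-0.0008,-0.001,0.007],"angular": [0,0,0],"hand": 0.054},
    {"translation": [0,0,0.006],"angular": [0,0,0],"hand": 0.054},
    {"translation": [0,0,0.005],"angular": [0,0,0],"hand": 0.054},
    {"translation": [0,0,0.003],"angular": [0,0,0],"hand": 0.054},
    {"translation": [0,0,0.002],"angular": [0,0,0],"hand": 0.054},
    {"translation": [0,0,0.001],"angular": [0,0,0],"hand": 0.054},
    {"translation": [0,0,0],"angular": [0,0,0],"hand": 0.054}
  ]
}}

```text
time_s: 27.55
eef_pos: [0.4953, 0.0755, 0.0643]
eef_rot: [0.0, 0.93, 0.367, 0.0]
wrist_force: [0.6, -0.1, -1.7]
opening: 0.715
```

Call:
{"method": "apply_moves", "body": {
  "plan": [
    {"translation": [0,0,0.001],"angular": [0,0,0],"hand": 0.054},
    {"translation": [0,0,0],"angular": [0,0,0],"hand": 0.054}
  ]
}}

```text
time_s: 27.8
eef_pos: [0.4953, 0.0755, 0.0633]
eef_rot: [0.0, 0.93, 0.367, 0.0]
wrist_force: [-0.3, -0.0, -1.6]
opening: 0.712
```

Call:
{"method": "apply_moves", "body": {
  "plan": [
    {"translation": [0,0,0.001],"angular": [0,0,0],"hand": 0.054},
    {"translation": [0,0,0],"angular": [0,0,0],"hand": 0.054}
  ]
}}

```text
time_s: 28.05
eef_pos: [0.4954, 0.0755, 0.0633]
eef_rot: [0.0, 0.93, 0.367, 0.0]
wrist_force: [-3.5, -1.1, 9.1]
opening: 0.712
```

Contact (9 N, z stopped at 0.0633). I'll release it.

Call:
{"method": "apply_moves", "body": {
  "plan": [
    {"translation": [0,0,0],"angular": [0,0,0],"hand": 0.065},
    {"translation": [0,0,0],"angular": [0,0,0],"hand": 0.072},
    {"translation": [0,0,0],"angular": [0,0,0],"hand": 0.08},
    {"translation": [0,0,0],"angular": [0,0,0],"hand": 0.0854},
    {"translation": [0,0,-0.008],"angular": [0,0,0],"hand": 0.0854},
    {"translation": [0,0,-0.015],"angular": [0,0,0],"hand": 0.0854},
    {"translation": [0,0,-0.03],"angular": [0,0,0],"hand": 0.0854},
    {"translation": [0,0,-0.04],"angular": [0,0,0],"hand": 0.0854},
    {"translation": [0,0,-0.05],"angular": [0,0,0],"hand": 0.0854},
    {"translation": [0,0,-0.03],"angular": [0,0,0],"hand": 0.0854}
  ]
}}

```text
time_s: 29.3
eef_pos: [0.4963, 0.0755, 0.2395]
eef_rot: [0.001, 0.93, 0.367, 0.002]
wrist_force: [1.1, -0.1, -0.5]
opening: 0.998
```

Run:
```python
from bench import ctrl
from h import *
o=ctrl.get_obs(); plan(o,[.34,-.1,.24])
```

```text
shift [-0.234   0.0217 -0.0012] jaw now -47.0 tilt z [ 0.005 -0.    -1.   ]
```

Now I'll clear the arm from the top camera's view and measure everything.

Call:
{"method": "apply_moves", "body": {
  "plan": [
    {"translation": [-0.02,0.002,0],"angular": [0,0,0],"hand": 0.0854},
    {"translation": [-0.04,0.004,0],"angular": [0,0,0],"hand": 0.0854},
    {"translation": [-0.045,0.004,0],"angular": [0,0,0],"hand": 0.0854},
    {"translation": [-0.045,0.004,0],"angular": [0,0,0],"hand": 0.0854},
    {"translation": [-0.045,0.004,0],"angular": [0,0,0],"hand": 0.0854},
    {"translation": [-0.03,0.003,0],"angular": [0,0,0],"hand": 0.0854},
    {"translation": [0,0,0],"angular": [0,0,0],"hand": 0.0854},
    {"translation": [0,0,0],"angular": [0,0,0],"hand": 0.0854}
  ]
}}

```text
time_s: 30.3
eef_pos: [0.3447, -0.0931, 0.2349]
eef_rot: [-0.0, 0.931, 0.366, 0.0]
wrist_force: [-0.6, -0.6, 0.6]
opening: 1.001
```

Run:
```python
from bench import ctrl
from h import *
c=ctrl.camera("top"); s=ctrl.camera("scene")
cv2.imwrite("pics/t9.png",c["img"][:,:,::-1]); cv2.imwrite("pics/s14.png",s["img"][:,:,::-1])
for k in whites(c,130):
    x,y,w,h=cv2.boundingRect(k); e=cv2.minEnclosingCircle(k)
    if 100<y<340: print((x,y,w,h),[(hh,cast(c,x+w/2,y+h/2,hh)[:2].round(4)) for hh in(.059,.079,.099)])
```

```text
(382, 333, 30, 22) [(0.059, array([ 0.294 , -0.1587])), (0.079, array([ 0.2964, -0.1558])), (0.099, array([ 0.2988, -0.1529]))]
(296, 322, 83, 119) [(0.059, array([ 0.2118, -0.0299])), (0.079, array([ 0.2156, -0.0293])), (0.099, array([ 0.2195, -0.0286]))]
(205, 307, 38, 21) [(0.059, array([0.3462, 0.2201])), (0.079, array([0.3477, 0.2163])), (0.099, array([0.3491, 0.2126]))]
(0, 298, 25, 42) [(0.059, array([0.3365, 0.6828])), (0.079, array([0.3382, 0.6709])), (0.099, array([0.3398, 0.659 ]))]
(340, 295, 26, 21) [(0.059, array([ 0.3762, -0.062 ])), (0.079, array([ 0.3771, -0.0608])), (0.099, array([ 0.3781, -0.0596]))]
(366, 239, 26, 26) [(0.059, array([ 0.4944, -0.1183])), (0.079, array([ 0.4933, -0.1161])), (0.099, array([ 0.4922, -0.1138]))]
(277, 235, 30, 30) [(0.059, array([0.4962, 0.0739])), (0.079, array([0.495 , 0.0727])), (0.099, array([0.4939, 0.0716]))]
(513, 228, 25, 18) [(0.059, array([ 0.5322, -0.4422])), (0.079, array([ 0.5304, -0.4343])), (0.099, array([ 0.5286, -0.4264]))]
(228, 186, 19, 18) [(0.059, array([0.6171, 0.1974])), (0.079, array([0.6138, 0.194 ])), (0.099, array([0.6105, 0.1907]))]
(430, 175, 25, 25) [(0.059, array([ 0.6403, -0.2588])), (0.079, array([ 0.6366, -0.2541])), (0.099, array([ 0.6329, -0.2495]))]
(321, 148, 36, 38) [(0.059, array([ 0.6834, -0.0277])), (0.079, array([ 0.6789, -0.0271])), (0.099, array([ 0.6744, -0.0265]))]
(209, 142, 37, 22) [(0.059, array([0.7117, 0.2222])), (0.079, array([0.7067, 0.2184])), (0.099, array([0.7017, 0.2146]))]
(612, 139, 18, 58) [(0.059, array([ 0.6898, -0.6576])), (0.079, array([ 0.6853, -0.6459])), (0.099, array([ 0.6807, -0.6342]))]
(343, 139, 18, 22) [(0.059, array([ 0.7223, -0.0564])), (0.079, array([ 0.7172, -0.0553])), (0.099, array([ 0.712 , -0.0542]))]
(375, 137, 45, 33) [(0.059, array([ 0.7158, -0.1583])), (0.079, array([ 0.7108, -0.1554])), (0.099, array([ 0.7057, -0.1525]))]
```

View pics/t9.png

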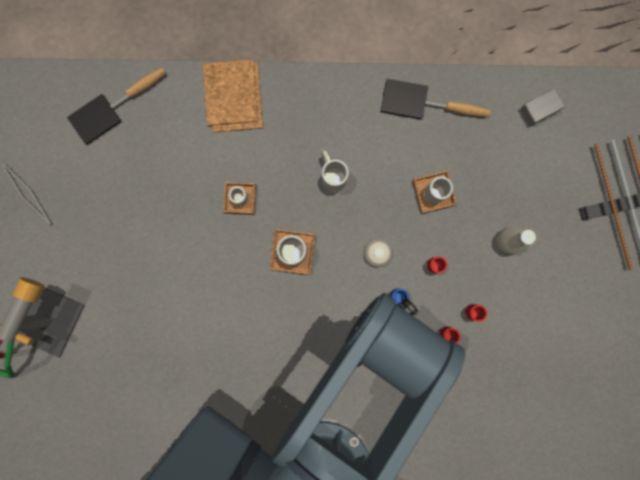

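View pics/s14.png

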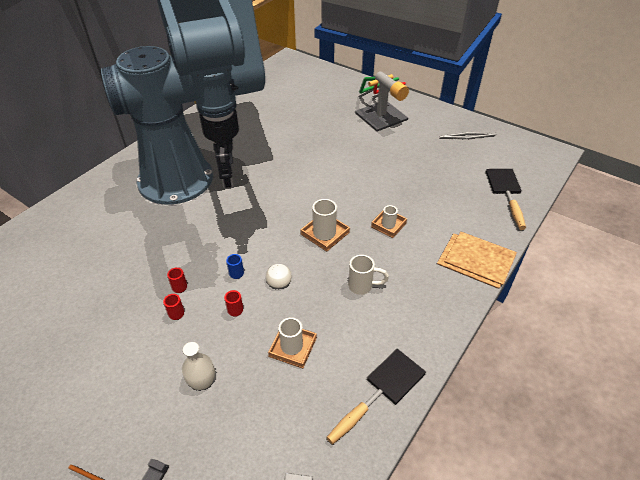

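All three cups are upright in their boxes:

| Cup | Cup centre (m) | Box centre (m) | Offset |
|---|---|---|---|
| Small | (0.617, 0.197) | (0.617, 0.200) | about 3 mm |
| Medium | (0.637, -0.254) | (0.638, -0.249) | about 5 mm |
| Large | (0.494, 0.072) | (0.495, 0.076) | about 5 mm |

The mug (334,172), paperweight (379,252) and vase (527,237) are at the same pixels as at the start. The gripper is empty, at z of about 0.235 m. I'm handing in.

```bash
python3 -c "
from bench import ctrl
print(ctrl.hand_in())"
```

```text
the job is handed in; nothing more can be done
None
```

I packed all three plain white cups into the boxes of their own size and handed the job in at about 30 s of the 99 s allowed. Handing in gives no verdict.

**Placement:** each cup was lowered until a light contact (5–9 N), then released slowly. The last pictures show all three upright and off-centre by about 3 mm (small) and 5 mm (medium and large), within the 18 mm limit. I didn't measure height or tilt in the pictures. The tool stopped 4 mm higher than when gripping on the bench, which matches the box floor.

**Left alone:** the mug, vase and paperweight are where they were at the start, to within about a pixel (around 2 mm). The vase's outline came out a few pixels larger, because I used a looser brightness threshold in the last check. The red and blue look-alikes were not touched, and the empty gripper ended clear of everything.

**Disagreements:** none of the checks failed. In the scene view, cup and box outlines were up to about 2 px off the top-view positions, which is a few millimetres.

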